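# Lay a potted transformer on its side in a wiring stand

### The job

Lay the standing transformer block on its side on the low deck, wiring face up: first slide it, still upright, until its foot is squarely against the deck's near edge, then push it high up so that it tips over that edge onto the deck. Then slide it along the deck against the end stop's pad and press it home with about 10 N on the pad for a moment, and let go. Push steadily: never push the block with more than 25 N, and leave the bottle and the relay nearby where they stand.

Things in the scene. Friction and masses are not known exactly. Their poses are not given: they have to be found in the camera images.
- transformer: grey block, 90 (x) x 96 (y) x 120 (z) mm standing, 0.6-0.9 kg, too wide to grasp; origin: centre of underside; x away from the robot, z up. Its -x face, toward the robot, is the wiring face (flat black strip, brass terminals at mid height). Stands 12-35 mm before the deck's near edge, a little askew; pushed high before that it may tip early. Laid as wanted: its x points down, z along deck x.
- deck: fixed low aluminium plate on the bench, 185 (x) x 100 (y) mm; origin at bench height at the middle of its near edge, x along the deck away from the robot, y left, z up. Its near edge is the low stop: an upright face 12 mm high at x = 0; its black rubber top, where the block shall lie, is 14 mm above the bench, from x = 4 to 129 mm. The block slides on bench and deck with friction 0.3 to 0.5.
- end_stop: fixed dark steel bracket, 60 wide, 55 mm high, at the deck's far end; origin: centre of its foot, at (158, 0, 12) mm in the deck's frame, axes as the deck's. A screw carries a black rubber pad (70 wide, 36 high, centre 34 mm above the origin) facing the robot. Its face stands 20 to 32 mm before the origin, as set by hand: not measured, to be found by feel. It yields under 1 mm.
- flux_bottle: bystander: small bottle with black cap, 48 mm wide, 95 mm high, upright on the bench to the right of the transformer; origin at the centre of its underside
- relay: bystander: grey plug-in relay, 28 x 21 x 38 mm, on the bench to the left of the end stop; origin at the centre of its underside

How it is judged (in metres and radians):
On the way, in this order (a step that is already met when the one before it is completed fails the run):
1. the transformer, upright, has its foot squarely against the deck's near edge (x of transformer in the frame of deck above -0.048 m and angle between transformer's own z axis and vertical below 0.15 rad and angle between the x axis of transformer and the x axis of deck, either way round below 0.06 rad), for 0.2 s.
2. it lies on the deck, wiring face up (angle between transformer's own x axis and vertical above 3.05 rad and z of transformer in the frame of deck below 0.064 m), for 0.2 s.
3. lying flat, it is pressed against the end stop's pad with more than 5 N (contact force between transformer and end_stop above 5 N and angle between transformer's own x axis and vertical above 3.05 rad), for 0.2 s.
At the end, for the whole second after the job is handed in: the transformer lies at rest flat on the deck (within 0.09 rad), wiring face up, within 25 mm of the deck's centre line and square to it within 0.06 rad, its underside 3 to 22 mm past the deck's near edge (which is where the pad leaves it), after having been pressed against the pad (all of step 2 and z of transformer in the frame of deck above 0.053 m and x of transformer in the frame of deck between 0.003 and 0.022 m and y of transformer in the frame of deck between -0.025 and 0.025 m and angle between the z axis of transformer and the x axis of deck, either way round below 0.06 rad and linear speed of transformer below 0.01 m/s); the robot touches nothing.
It fails at once if the transformer is pushed with more than 25 N (contact force between any of the fingers, the arm and transformer above 25 N).
It fails at once if the bottle or the relay is moved by more than 15 mm (distance of any of flux_bottle, relay from where it was at the start of the episode above 0.015 m).
It also fails if it takes over 72 s, if anything falls off the work surface, if the arm or the gripper's body presses on something with over 40 N, if the wrist force passes 120 N, or if a joint passes its speed limit or range.

### The arm

A 6-joint arm with a two-finger parallel gripper is mounted at the origin on a cart in front of the work surface, level with it; the furniture and walls round the work are solid. World frame = base frame: x ahead of the robot, y to its left, z up, the work surface at z = 0. Lengths are in mm, angles in rad, forces in N, time in s.
With the tool pointing down it reaches from about 400 to 925 mm from the base axis. Payload 12.5 kg.
Tool frame: the origin (TCP) lies between the finger pads; the fingertips stand 25 mm ahead of it and the grasp point (between the pads) lies 6 mm ahead of it; z points along the fingers, y is the line along which they close (so a half turn about z gives the same grasp; the last joint's range is limited). The gripper opens to 95 mm and grips with 3 to 60 N. Pads are 20 mm wide; open, the fingers measure 119 mm over their backs; the gripper's body (75 mm by 180 mm) begins 59 mm behind the grasp point.
Start: joints at [-1.419, 0.491, 1.559, -0, 1.092, -0.106], TCP at [159.369, -604.358, 213.261] pointing down, gripper open.
Joint ranges: [-3.1, 3.1], [-0.84, 2.19], [0.05, 2.79], [-1.13, 4.28], [0.06, 2.93], [-2.69, 2.69]. Speed limits (rad/s): [2.22, 2.22, 2.79, 3.14, 3.14, 3.14].

### API

Orientations are given as [roll, pitch, yaw] about the fixed x, y, z axes, in that order (R = Rz(yaw) Ry(pitch) Rx(roll)).
In Python, from cell import state, read_camera, job_done, cut_out gives the robot as it stands. The module is installed in compiled form; this text tells all that it offers.
- The arm moves only by the tool jog_arm, never from a script. Its argument "motion" is a list of rows, each a list of 2 entries, a list of its own where there are three numbers: the shift along the tool's x, y, z in mm, then the turn about the tool's z in rad. A call has 1 to 5 rows; each row is the pose to reach, as a shift and turn from the pose commanded when the call began, along the tool's axes at that moment; what a row does not reach only later rows make up. A row lasts 1/10 s, in which the tool goes at most 50 mm and 8.59 degrees, less where a joint would pass 70% of its speed; a pose out of reach is approached as far as the arm can. A call with a gripper value outside its range is refused whole. "grip" is the closure, from 0 (fully open) to 1 (shut), set as the call begins (left out, the last holds). The fingers move at their own pace and stop on an object; the grip force is fixed at half the most. Time passes only in rows, so rows that repeat a pose let the fingers close. It gives the time, the measured TCP pose, the force, the opening and the grip force at its end, in the units of the state.
- state(): the state, without advancing time (a new reading comes with each control period).
- read_camera(name): name is "side" or "top" or "wrist"; returns a dict with "img" (420x560x3 uint8, blue, green, red), "vertical_fov" (degrees; the focal length in pixels is half the picture's height over the tangent of half this angle, whatever the lens; pixels are square), "cx", "cy" (the principal point, pixels), "extrinsics" (4x4, takes a point from camera to world coordinates). Camera axes: x right, y up, looking along -z (the intrinsics and any distortion apply to the point x, -y, -z); pixel columns grow to the right and rows downward; lengths in mm; the calibration is good to about 2 mm. A picture is of the moment at which its call begins. There is no depth.
- job_done(): hands the job in; it is judged then, once.
Trained networks look in a picture, given as the dict that the camera call returned (one of the last four; its "shot" number tells which), for a name from the list of things; names that differ only in an ending like _2 or _b are one class to them, and where a whole thing is asked for, a point or a joint stands for the part that bears it (a point fixed in the world has none). Each returns a list of dicts, best first, with "p" (0 to 1); they miss things now and then, are a little off and sometimes report something else, mostly with a low value. They report only what shows in the picture. A call takes as long as a camera call.
- cut_out(name, picture): "region" (420x560 bool, what is visible of it) and "box" ([left, top, right, bottom] in pixels, round what is visible of it).
The state is a dict: "t": time; "joints": joint angles; "qvel": joint speeds; "tau": joint torques, N m; "eef_pos": TCP position; "tcp_rot": TCP orientation; "ft_force": force on the tool from outside, world axes, zero at the start; "moment": the same for the moment, N m; "opening": opening from 0.0 (shut) to 1.0 (fully open); "grip_force": force on a finger pad.
Only numpy, scipy, OpenCV 4.12 (cv2) and the standard library are available. Lean on these libraries where they do the work, as an engineer would, in place of code of your own. Each camera call takes 0.05 s, during which the arm holds its last target. There are 200 camera calls.

## Working session

There is one attempt and no reset: what is moved stays moved. The work goes in short steps, Python scripts to look and compute and a tool call to move; the robot and the scene stay as the last step left them, time stands still between calls to the robot, and variables do not carry over. Pictures are saved under pics/ and viewed, at most 10 in all, crops included, and the job is handed in when it is done.

Besides the shell and the picture viewer there is one more tool, called after "Emit:" in YAML: its name, and indented under it one key for each argument. jog_arm: Moves the arm, as the interface text tells. Its arguments: {"type":"object","properties":{"motion":{"type":"array"},"grip":{"type":"number"}},"required":["motion"]}

```bash
mkdir -p pics; cat > h.py <<'E'
from cell import *
import numpy as np, cv2
from scipy.spatial.transform import Rotation as R
def ray(p,u,v):
    f=p["img"].shape[0]/2/np.tan(np.radians(p["vertical_fov"]/2)); E=np.array(p["extrinsics"])
    d=E[:3,:3]@np.array([(u-p["cx"])/f,-(v-p["cy"])/f,-1.]); return E[:3,3],d
def atz(p,u,v,z):
    o,d=ray(p,u,v); return o+d*(z-o[2])/d[2]
def proj(p,X):
    f=p["img"].shape[0]/2/np.tan(np.radians(p["vertical_fov"]/2)); E=np.array(p["extrinsics"])
    c=(np.atleast_2d(X)-E[:3,3])@E[:3,:3]; return np.c_[p["cx"]-f*c[:,0]/c[:,2],p["cy"]+f*c[:,1]/c[:,2]]
E
python3 - <<'E'
from h import *
print(state())
for n in("top","side"):
    p=read_camera(n); cv2.imwrite(f"pics/{n}0.png",p["img"]); print(n,p["vertical_fov"],p["cx"],p["cy"],np.round(p["extrinsics"],3).tolist(),[k for k in p if k not in("img",)])
    for t in("transformer","deck","end_stop","flux_bottle","relay"):
        print(t,[(d["box"],d["p"]) for d in cut_out(t,p)][:2])
E
```

```text
{'t': 0.0, 'joints': array([-1.41857667e+00,  4.91537238e-01,  1.55945060e+00,  2.80317252e-05,
        1.09172193e+00, -1.05601648e-01]), 'qvel': array([-4.95505515e-04, -8.73091324e-04, -1.74372092e-03, -3.76404083e-04,
        2.24364792e-04, -1.97799636e-05]), 'tau': array([-3.65790336e-03, -6.12653446e+01, -2.58188331e+01,  6.92856289e-02,
        4.81658068e-02, -7.83785026e-05]), 'eef_pos': array([ 159.34824462, -604.08483745,  212.67522943]), 'tcp_rot': array([-3.14048438e+00, -1.42473095e-04,  2.57808295e-01]), 'ft_force': array([ 0.10385392,  0.01971796, -0.45835408]), 'moment': array([ 0.00965532, -0.07063072, -0.05090473]), 'grip_force': 0.0, 'opening': 0.9968064384284512}
top 44.67140708296905 283.29311405681307 209.02081935973928 [[-0.019, 0.979, -0.201, 470.345], [-1.0, -0.018, 0.009, 11.471], [0.005, 0.202, 0.979, 893.938], [0.0, 0.0, 0.0, 1.0]] ['vertical_fov', 'cx', 'cy', 'extrinsics', 'shot']
transformer [([249.2, 247.3, 315.8, 313.0], 0.97), ([256.0, 140.5, 312.4, 244.3], 0.59)]
deck [([253.7, 138.6, 314.0, 244.0], 0.57), ([322.1, 306.8, 354.9, 340.1], 0.24)]
end_stop [([265.7, 120.7, 303.8, 166.3], 0.76)]
flux_bottle [([324.9, 305.6, 352.4, 340.9], 0.95)]
relay [([240.6, 130.2, 255.5, 152.8], 0.66)]
side 42.30393369500881 273.13097078730453 220.50339822767484 [[0.864, 0.305, -0.401, 281.336], [-0.503, 0.503, -0.703, -594.814], [-0.012, 0.809, 0.588, 528.72], [0.0, 0.0, 0.0, 1.0]] ['vertical_fov', 'cx', 'cy', 'extrinsics', 'shot']
transformer [([171.1, 168.2, 252.7, 272.3], 0.77)]
deck [([253.0, 194.1, 373.2, 259.5], 0.95)]
end_stop [([322.1, 166.9, 369.3, 216.2], 0.82)]
flux_bottle [([176.2, 246.3, 213.7, 317.9], 0.9)]
relay [([323.2, 166.0, 333.9, 177.4], 0.44)]
```

```bash
python3 - <<'E'
import cv2
for n,(a,b,c,d) in (("top",(220,100,380,350)),("side",(150,140,400,340))):
    i=cv2.imread(f"pics/{n}0.png")[b:d,a:c]; s=min(800//(c-a),600//(d-b)) if n=="side" else 2.4
    cv2.imwrite(f"pics/{n}0c.png",cv2.resize(i,None,fx=s,fy=s,interpolation=cv2.INTER_CUBIC)); print(s)
E
```

```text
2.4
3
```

View pics/top0c.png

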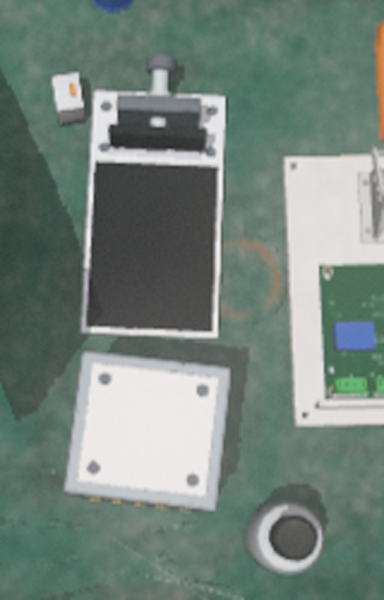

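View pics/side0c.png

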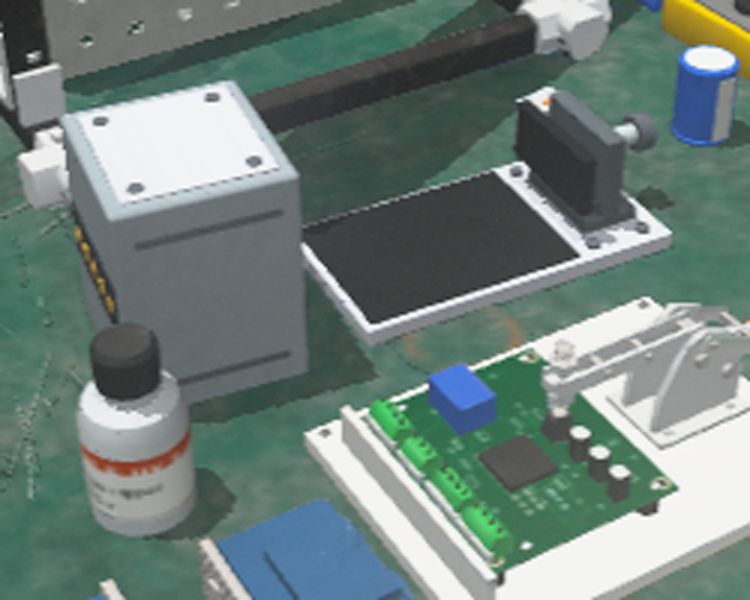

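The top crop (2.4x) shows the deck rim corners at about (82,332), (217,337), (225,96) and (95,91). The block's top corners are at (85,352), (229,368), (213,510) and (66,491). The bottle is lower right of the block and the relay is left of the end stop.

```bash
cat >> h.py <<'E'
def rect(P):  # near-left, near-right, far-right, far-left -> centre, yaw, sizes
    P=np.array(P)[:,:2]; a=(P[3]-P[0]+P[2]-P[1])/2; b=(P[0]-P[1]+P[3]-P[2])/2
    return P.mean(0).round(1),(P[:2].mean(0)).round(1),round(np.arctan2(a[1],a[0]),4),round(np.arctan2(-b[0],b[1]),4),np.linalg.norm(a).round(1),np.linalg.norm(b).round(1)
E
python3 - <<'E'
from h import *
p=read_camera("top")
q=lambda L:[(220+x/2.4,100+y/2.4) for x,y in L]
print("deck",rect([atz(p,*c,12) for c in q([(82,332),(217,337),(225,96),(95,91)])]))
print("trafo",rect([atz(p,*c,120) for c in q([(66,491),(213,510),(229,368),(85,352)])]))
print("bottle cap",atz(p,*q([(296,537)])[0],95))
print("relay",atz(p,*q([(68,83)])[0],38))
d=state(); print(d['joints'])
E
```

```text
deck (array([6.896e+02, 3.000e-01]), array([597.9,   6. ]), np.float64(-0.0622), np.float64(-0.0569), np.float64(183.8), np.float64(98.1))
trafo (array([522.3,   8.6]), array([478.7,  14.9]), np.float64(-0.1437), np.float64(-0.1377), np.float64(88.1), np.float64(91.8))
bottle cap [454.26198436 -84.17799447  95.        ]
relay [781.41965208  62.44217186  38.        ]
[-1.41859612e+00  4.90867342e-01  1.55891553e+00  5.57468048e-06
  1.09170218e+00 -1.05559910e-01]
```

Emit:
jog_arm:
  motion:
    - [[298,-184,0],0.318]
    - [[298,-184,0],0.318]
    - [[298,-184,0],0.318]
    - [[298,-184,0],0.318]
    - [[298,-184,0],0.318]
  grip: 0.5

```text
t: 1.15
eef_pos: [332.2, -422.0, 213.4]
tcp_rot: [3.141, -0.0, -0.061]
ft_force: [0.9, 0.0, 0.3]
opening: 0.637
grip_force: 0.0
```

Emit:
jog_arm:
  motion:
    - [[88,-436,0],0]
    - [[88,-436,0],0]
    - [[88,-436,0],0]
    - [[88,-436,0],0]
    - [[88,-436,0],0]

```text
t: 1.65
eef_pos: [395.4, -180.1, 213.5]
tcp_rot: [3.141, -0.001, -0.061]
ft_force: [0.6, 0.0, 0.6]
opening: 0.497
grip_force: 0.0
```

Emit:
jog_arm:
  motion:
    - [[40,-196,0],0]
    - [[40,-196,0],0]
    - [[40,-196,0],0]
    - [[40,-196,0],0]
    - [[40,-196,0],0]

```text
t: 2.15
eef_pos: [447.7, 16.0, 213.4]
tcp_rot: [-3.141, -0.001, -0.054]
ft_force: [-0.6, -0.5, 0.3]
opening: 0.5
grip_force: 0.0
```

Emit:
jog_arm:
  motion:
    - [[0,2,140],0]
    - [[0,2,140],0]
    - [[0,2,140],0]
    - [[0,2,140],0]
    - [[0,2,140],0]

```text
t: 2.65
eef_pos: [447.1, 8.9, 73.7]
tcp_rot: [3.142, 0.001, -0.061]
ft_force: [-0.6, 0.6, 0.2]
opening: 0.5
grip_force: 0.0
```

```bash
python3 - <<'E'
from h import *
print(state()['eef_pos'],state()['tcp_rot'],state()['ft_force'])
p=read_camera("side"); cv2.imwrite("pics/s1.png",cv2.resize(p["img"][130:340,120:400],None,fx=2.8,fy=2.8,interpolation=cv2.INTER_CUBIC))
E
```

```text
[447.06124629   8.89862935  73.74806312] [ 3.14153535e+00  1.01604556e-03 -6.06610345e-02] [-0.64832703  0.57467079  0.2268632 ]
```

View pics/s1.png

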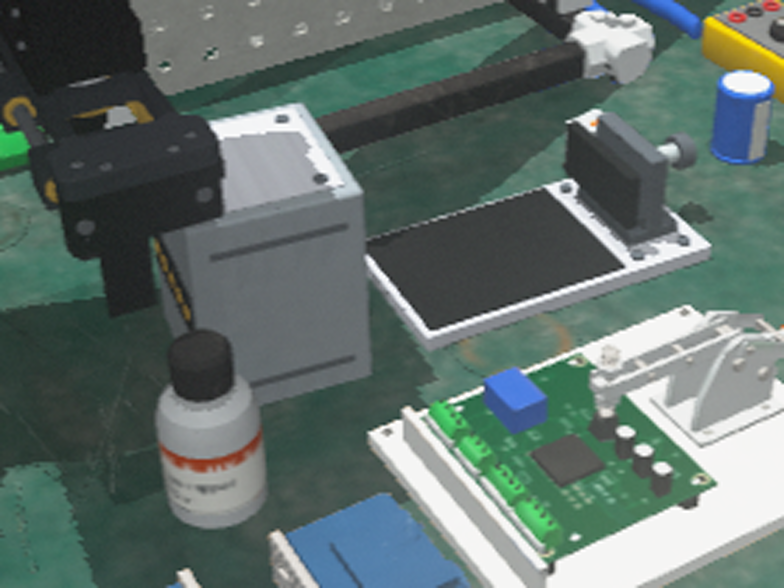

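Emit:
jog_arm:
  motion:
    - [[4,-4,0],0]
    - [[8,-4,0],0]
    - [[11,-4,0],0]
    - [[13,-4,0],0]
    - [[14,-4,0],0]

```text
t: 3.2
eef_pos: [461.4, 12.5, 73.5]
tcp_rot: [3.141, -0.001, -0.06]
ft_force: [-0.0, -1.1, 0.5]
opening: 0.501
grip_force: 0.0
```

Emit:
jog_arm:
  motion:
    - [[1.5,0,0],0]
    - [[3,0,0],0]
    - [[4.5,0,0],0]
    - [[6,0,0],0]
    - [[7.5,0,0],0]

```text
t: 3.7
eef_pos: [468.4, 12.0, 73.1]
tcp_rot: [3.142, 0.001, -0.06]
ft_force: [-2.5, -1.5, -0.6]
opening: 0.498
grip_force: 1.4
```

Emit:
jog_arm:
  motion:
    - [[1.5,0,0],0]
    - [[3,0,0],0]
    - [[4.5,0,0],0]
    - [[6,0,0],0]
    - [[7.5,0,0],0]

```text
t: 4.2
eef_pos: [476.2, 11.6, 73.2]
tcp_rot: [3.142, 0.0, -0.06]
ft_force: [-2.9, -1.8, -0.2]
opening: 0.499
grip_force: 1.2
```

Emit:
jog_arm:
  motion:
    - [[1.5,0,0],0]
    - [[3,0,0],0]
    - [[4.5,0,0],0]
    - [[6,0,0],0]
    - [[7.5,0,0],0]

```text
t: 4.7
eef_pos: [483.5, 11.2, 73.2]
tcp_rot: [3.142, 0.0, -0.06]
ft_force: [-3.7, 0.6, 0.7]
opening: 0.501
grip_force: 1.9
```

Emit:
jog_arm:
  motion:
    - [[1,0,0],0]
    - [[2,0,0],0]
    - [[3,0,0],0]
    - [[4,0,0],0]
    - [[5,0,0],0]

```text
t: 5.2
eef_pos: [488.6, 10.8, 73.2]
tcp_rot: [3.142, 0.0, -0.06]
ft_force: [-4.3, -0.6, 0.3]
opening: 0.498
grip_force: 1.9
```

```bash
python3 - <<'E'
from h import *
p=read_camera("top"); cv2.imwrite("pics/t1.png",cv2.resize(p["img"][100:350,210:370],None,fx=2.4,fy=2.4,interpolation=cv2.INTER_CUBIC))
E
```

```text
(no output)
```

View pics/t1.png

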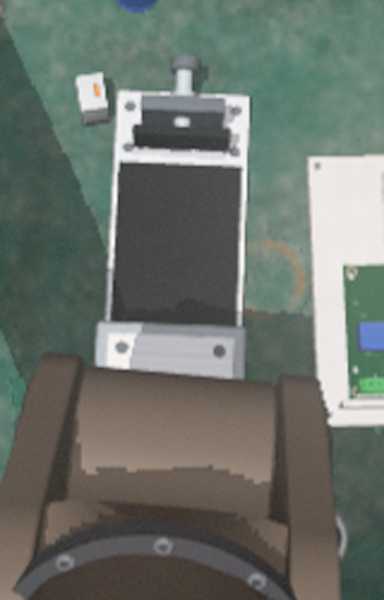

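The block now looks square to the deck: its top far edge runs from (98,321) to (244,327) in the crop.

```bash
python3 - <<'E'
from h import *
p=read_camera("top")
O=np.array([597.7,6]);X=np.array([np.cos(-.06),np.sin(-.06)]);Y=np.array([-X[1],X[0]])
for c in [(98,321),(244,327)]:
    w=atz(p,210+c[0]/2.4,100+c[1]/2.4,120)[:2]-O; print(w@X,w@Y)
print((state()['eef_pos'][:2]-O)@X,(state()['eef_pos'][:2]-O)@Y)
E
```

```text
-8.77470127291469 48.190566196409435
-8.7801222755805 -44.958675261321105
-109.00820814163052 -1.7640458092359637
```

Emit:
jog_arm:
  motion:
    - [[1,0,0],0]
    - [[2,0,0],0]
    - [[3,0,0],0]
    - [[4,0,0],0]
    - [[5,0,0],0]

```text
t: 5.8
eef_pos: [493.6, 10.5, 73.2]
tcp_rot: [3.141, 0.0, -0.06]
ft_force: [-4.2, -0.9, 0.7]
opening: 0.495
grip_force: 1.9
```

Emit:
jog_arm:
  motion:
    - [[0.7,0,0],0]
    - [[1.3,0,0],0]
    - [[2,0,0],0]

```text
t: 6.1
eef_pos: [495.6, 10.4, 73.2]
tcp_rot: [3.142, 0.0, -0.06]
ft_force: [-4.5, 0.1, -0.1]
opening: 0.501
grip_force: 1.9
```

Emit:
jog_arm:
  motion:
    - [[0.5,0,0],0]
    - [[1,0,0],0]

```text
t: 6.3
eef_pos: [496.6, 10.3, 73.2]
tcp_rot: [3.141, 0.0, -0.06]
ft_force: [-3.3, 0.2, -0.1]
opening: 0.502
grip_force: 1.9
```

Emit:
jog_arm:
  motion:
    - [[0.5,0,0],0]
    - [[1,0,0],0]

```text
t: 6.5
eef_pos: [496.8, 10.4, 73.2]
tcp_rot: [-3.142, 0.002, -0.06]
ft_force: [-8.7, 0.3, 5.5]
opening: 0.499
grip_force: 4.4
```

Emit:
jog_arm:
  motion:
    - [[0.5,0,0],0]
    - [[1,0,0],0]

```text
t: 6.7
eef_pos: [497.1, 10.4, 73.2]
tcp_rot: [-3.141, 0.003, -0.06]
ft_force: [-11.8, 1.3, 6.8]
opening: 0.499
grip_force: 5.8
```

Emit:
jog_arm:
  motion:
    - [[0.4,0,0],0]
    - [[0.8,0,0],0]

```text
t: 6.9
eef_pos: [497.3, 10.5, 73.1]
tcp_rot: [-3.141, 0.005, -0.06]
ft_force: [-13.6, 0.9, 9.1]
opening: 0.501
grip_force: 6.9
```

Emit:
jog_arm:
  motion:
    - [[-1,0,0],0]
    - [[-1,0,0],0]
    - [[-1,0,0],0]
    - [[-4,0,0],0]
    - [[-8,0,0],0]

```text
t: 7.4
eef_pos: [492.1, 10.5, 73.4]
tcp_rot: [3.141, -0.002, -0.06]
ft_force: [0.3, -0.3, -0.8]
opening: 0.501
grip_force: 0.0
```

Emit:
jog_arm:
  motion:
    - [[0,0,-30],0]
    - [[0,0,-57],0]
    - [[0,0,-57],0]

```text
t: 7.7
eef_pos: [493.2, 10.5, 133.1]
tcp_rot: [3.141, -0.007, -0.06]
ft_force: [-0.0, -0.5, -0.7]
opening: 0.497
grip_force: 0.0
```

```bash
python3 - <<'E'
from h import *
p=read_camera("top"); i=cv2.resize(p["img"][100:350,210:370],None,fx=2.4,fy=2.4,interpolation=cv2.INTER_CUBIC)
p=read_camera("side"); j=cv2.resize(p["img"][150:300,140:340],None,fx=2,fy=2,interpolation=cv2.INTER_CUBIC)
o=np.zeros((600,790,3),np.uint8); o[:,:384]=i[:600]; o[:300,384:784]=j; cv2.imwrite("pics/c2.png",o); print(state()['ft_force'],state()['eef_pos'])
E
```

```text
[0.46706747 0.61996136 0.37448274] [491.74691962  10.57063016 130.55269675]
```

View pics/c2.png

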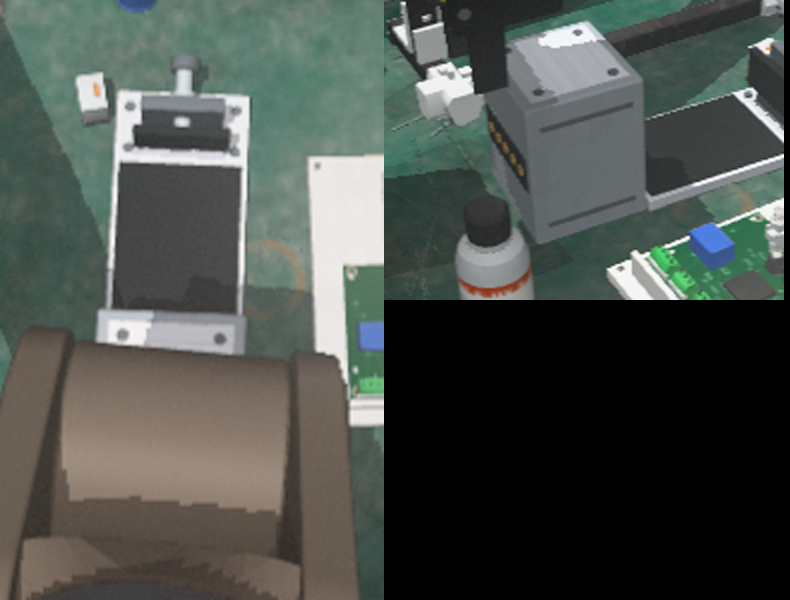

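The block stands upright and square against the deck edge. Next I push high to tip it.

Emit:
jog_arm:
  motion:
    - [[2,0,0],0]
    - [[4,0,0],0]
    - [[5.5,0,0],0]
    - [[7,0,0],0]
    - [[8.5,0,0],0]

```text
t: 8.3
eef_pos: [499.9, 10.1, 129.9]
tcp_rot: [3.142, 0.0, -0.06]
ft_force: [-0.5, -0.2, -0.4]
opening: 0.5
grip_force: 0.0
```

Emit:
jog_arm:
  motion:
    - [[2,0,0],0]
    - [[4,0,0],0]
    - [[6,0,0],0]
    - [[8,0,0],0]
    - [[10,0,0],0]

```text
t: 8.8
eef_pos: [510.0, 9.5, 130.2]
tcp_rot: [3.141, -0.0, -0.06]
ft_force: [0.2, 0.4, 0.1]
opening: 0.502
grip_force: 0.0
```

Emit:
jog_arm:
  motion:
    - [[2,0,0],0]
    - [[4,0,0],0]
    - [[6,0,0],0]
    - [[8,0,0],0]
    - [[10,0,0],0]

```text
t: 9.3
eef_pos: [520.0, 8.9, 130.2]
tcp_rot: [3.142, 0.0, -0.06]
ft_force: [0.1, -0.0, 0.2]
opening: 0.499
grip_force: 0.0
```

Emit:
jog_arm:
  motion:
    - [[2,0,0],0]
    - [[4,0,0],0]
    - [[6,0,0],0]
    - [[8,0,0],0]
    - [[10,0,0],0]

```text
t: 9.8
eef_pos: [530.0, 8.3, 130.2]
tcp_rot: [3.142, -0.0, -0.06]
ft_force: [-0.7, -0.3, 0.6]
opening: 0.5
grip_force: 0.0
```

```bash
python3 - <<'E'
from h import *
p=read_camera("top"); i=cv2.resize(p["img"][100:350,210:370],None,fx=2.4,fy=2.4,interpolation=cv2.INTER_CUBIC)
p=read_camera("side"); j=cv2.resize(p["img"][120:300,140:340],None,fx=2,fy=2,interpolation=cv2.INTER_CUBIC)
o=np.zeros((600,790,3),np.uint8); o[:,:384]=i[:600]; o[:360,384:784]=j; cv2.imwrite("pics/c3.png",o); print(state()['ft_force'],state()['eef_pos'])
E
```

```text
[-0.68618939  0.31389906  0.87427813] [530.03597008   8.32193099 130.20191791]
```

View pics/c3.png

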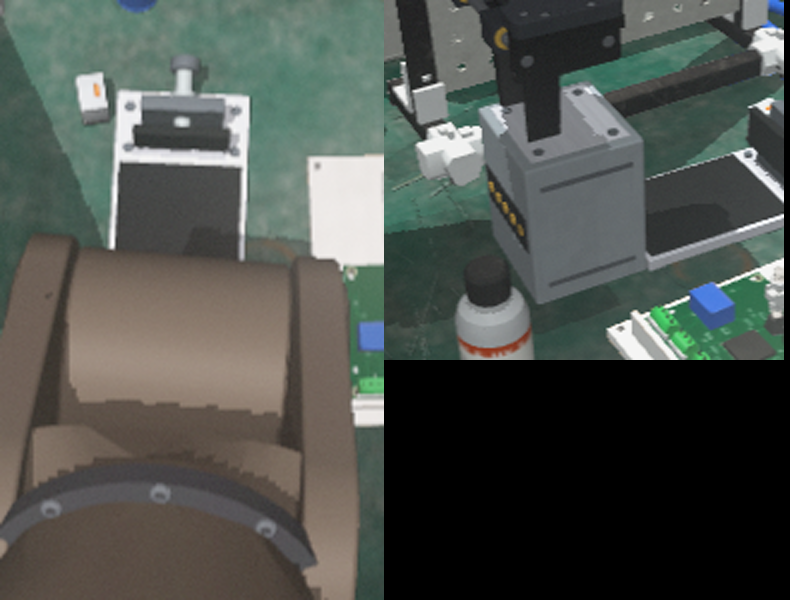

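The fingers have passed over the block's top without touching it, and the block is still upright. I'll measure the actual tip height.

```bash
python3 - <<'E'
from h import *
p=read_camera("side"); o,d=ray(p,219.5,190)
for y in(-20,-25,-30): t=(y-o[1])/d[1]; print(o+t*d)
for c in [(598,84),(639,142),(540,168)]: print(atz(p,140+(c[0]-384)/2,120+c[1]/2,120))
print(proj(p,[[530,-22,105],[530,-22,125]]))
E
```

```text
[526.11085996 -20.         130.02718133]
[523.98169597 -25.         133.49519428]
[521.85253198 -30.         136.96320722]
[601.47851187  43.22672325 120.        ]
[588.06292799 -42.48131471 120.        ]
[515.52361315 -35.79376598 120.        ]
[[223.94191192 205.09704204]
 [222.97662332 192.9810563 ]]
```

```bash
python3 - <<'E'
from h import *
p=read_camera("side")
o,d=ray(p,120+130/2.8,130+315/2.8)
for x in(440,447,457): t=(x-o[0])/d[0]; print(o+t*d)
o,d=ray(p,219.5,190)
for x in(520,530,540): t=(x-o[0])/d[0]; print(o+t*d)
E
```

```text
[440.         -27.44170776  79.52290935]
[447.          -2.41012723  59.70504999]
[457.          33.34927352  31.39382234]
[520.         -34.35037412 139.98063797]
[530.         -10.86697864 123.69249408]
[540.          12.61641683 107.40435018]
```

Emit:
jog_arm:
  motion:
    - [[0,0,-12],0]
    - [[-20,0,-12],0]
    - [[-42,0,-12],0]
    - [[-42,0,-12],0]

```text
t: 10.4
eef_pos: [485.9, 11.1, 143.1]
tcp_rot: [3.142, 0.001, -0.06]
ft_force: [-0.5, 0.8, -0.0]
opening: 0.498
grip_force: 0.0
```

Emit:
jog_arm:
  motion:
    - [[2,0,30],0]
    - [[2,0,30],0]
    - [[4,0,30],0]
    - [[6,0,30],0]
    - [[7.5,0,30],0]

```text
t: 10.9
eef_pos: [496.1, 10.4, 113.1]
tcp_rot: [3.141, -0.001, -0.06]
ft_force: [0.5, 0.8, 0.1]
opening: 0.501
grip_force: 0.0
```

Emit:
jog_arm:
  motion:
    - [[1.5,0,0],0]
    - [[3,0,0],0]
    - [[4.5,0,0],0]
    - [[6,0,0],0]
    - [[7.5,0,0],0]

```text
t: 11.4
eef_pos: [501.5, 10.1, 112.3]
tcp_rot: [-3.142, 0.003, -0.06]
ft_force: [-7.8, -0.1, 6.5]
opening: 0.5
grip_force: 3.9
```

Emit:
jog_arm:
  motion:
    - [[1.5,0,0],0]
    - [[3,0,0],0]
    - [[4.5,0,0],0]
    - [[6,0,0],0]
    - [[7.5,0,0],0]

```text
t: 11.9
eef_pos: [509.0, 9.7, 112.4]
tcp_rot: [-3.142, 0.003, -0.06]
ft_force: [-7.2, 0.5, 4.9]
opening: 0.499
grip_force: 4.2
```

Emit:
jog_arm:
  motion:
    - [[1.5,0,0],0]
    - [[3,0,0],0]
    - [[4.5,0,0],0]
    - [[6,0,0],0]
    - [[7.5,0,0],0]

```text
t: 12.4
eef_pos: [516.6, 9.2, 112.5]
tcp_rot: [-3.142, 0.003, -0.06]
ft_force: [-8.2, 1.2, 7.7]
opening: 0.499
grip_force: 4.7
```

Emit:
jog_arm:
  motion:
    - [[1.5,0,0],0]
    - [[3,0,0],0]
    - [[4.5,0,0],0]
    - [[6,0,0],0]
    - [[7.5,0,0],0]

```text
t: 12.9
eef_pos: [524.2, 8.8, 112.7]
tcp_rot: [3.142, 0.003, -0.06]
ft_force: [-7.6, 1.0, 9.7]
opening: 0.501
grip_force: 5.3
```

Emit:
jog_arm:
  motion:
    - [[1.5,0,-0.5],0]
    - [[3,0,-1],0]
    - [[4.5,0,-1.5],0]
    - [[6,0,-2],0]
    - [[7.5,0,-2.5],0]

```text
t: 13.4
eef_pos: [532.0, 8.3, 115.4]
tcp_rot: [3.142, 0.001, -0.06]
ft_force: [-6.8, 1.1, 10.6]
opening: 0.503
grip_force: 5.3
```

Emit:
jog_arm:
  motion:
    - [[1.5,0,-0.5],0]
    - [[3,0,-1],0]
    - [[4.5,0,-1.5],0]
    - [[6,0,-2],0]
    - [[7.5,0,-2.5],0]

```text
t: 13.9
eef_pos: [539.9, 7.8, 118.0]
tcp_rot: [3.142, 0.001, -0.06]
ft_force: [-6.0, 0.3, 10.3]
opening: 0.498
grip_force: 4.9
```

Emit:
jog_arm:
  motion:
    - [[1.5,0,-0.5],0]
    - [[3,0,-1],0]
    - [[4.5,0,-1.5],0]
    - [[6,0,-2],0]
    - [[7.5,0,-2.5],0]

```text
t: 14.4
eef_pos: [547.8, 7.3, 120.5]
tcp_rot: [3.141, -0.0, -0.06]
ft_force: [-3.2, 1.1, 6.7]
opening: 0.499
grip_force: 3.2
```

Force is falling as the block nears its balance point, so I keep pushing.

Emit:
jog_arm:
  motion:
    - [[1.5,0,-0.5],0]
    - [[3,0,-1],0]
    - [[4.5,0,-1.5],0]
    - [[6,0,-2],0]
    - [[7.5,0,-2.5],0]

```text
t: 14.9
eef_pos: [555.5, 6.8, 122.7]
tcp_rot: [3.141, -0.001, -0.06]
ft_force: [-1.4, 0.4, 4.5]
opening: 0.497
grip_force: 2.1
```

Emit:
jog_arm:
  motion:
    - [[1.5,0,-0.5],0]
    - [[3,0,-1],0]
    - [[4.5,0,-1.5],0]
    - [[6,0,-2],0]
    - [[7.5,0,-2.5],0]

```text
t: 15.4
eef_pos: [562.8, 6.3, 124.6]
tcp_rot: [3.141, 0.0, -0.06]
ft_force: [-1.0, 0.3, -0.3]
opening: 0.496
grip_force: 0.2
```

Emit:
jog_arm:
  motion:
    - [[-5,0,-25],0]
    - [[-50,0,-25],0]
    - [[-90,0,-25],0]
    - [[-90,0,-25],0]
    - [[-90,0,-25],0]

```text
t: 15.9
eef_pos: [473.2, 11.7, 150.1]
tcp_rot: [3.141, -0.001, -0.06]
ft_force: [0.7, 0.5, -0.9]
opening: 0.5
grip_force: 0.0
```

```bash
python3 - <<'E'
from h import *
print(state()['ft_force'],state()['eef_pos'])
p=read_camera("top"); i=cv2.resize(p["img"][100:350,210:370],None,fx=2.4,fy=2.4,interpolation=cv2.INTER_CUBIC)
p=read_camera("side"); j=cv2.resize(p["img"][120:300,180:380],None,fx=2,fy=2,interpolation=cv2.INTER_CUBIC)
o=np.zeros((600,790,3),np.uint8); o[:,:384]=i[:600]; o[:360,384:784]=j; cv2.imwrite("pics/c4.png",o)
E
```

```text
[ 0.74049706  0.49847229 -0.87005066] [473.16546218  11.70789403 150.0925443 ]
```

View pics/c4.png

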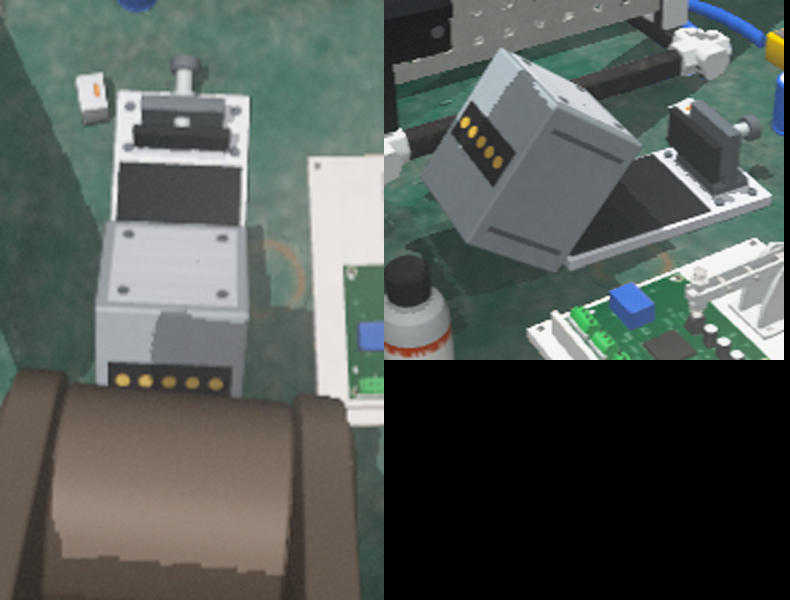

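The image shows the block tilted about 40°, possibly mid-motion. I'll look again after a short wait.

Emit:
jog_arm:
  motion:
    - [[0,0,0],0]
    - [[0,0,0],0]
    - [[0,0,0],0]

```text
t: 16.3
eef_pos: [473.2, 11.7, 149.5]
tcp_rot: [3.142, 0.0, -0.06]
ft_force: [-0.1, -0.9, 0.2]
opening: 0.497
grip_force: 0.0
```

```bash
python3 - <<'E'
from h import *
p=read_camera("top"); i=cv2.resize(p["img"][100:350,210:370],None,fx=2.4,fy=2.4,interpolation=cv2.INTER_CUBIC)
p=read_camera("side"); j=cv2.resize(p["img"][120:300,180:380],None,fx=2,fy=2,interpolation=cv2.INTER_CUBIC)
o=np.zeros((600,790,3),np.uint8); o[:,:384]=i[:600]; o[:360,384:784]=j; cv2.imwrite("pics/c5.png",o)
E
```

```text
(no output)
```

View pics/c5.png

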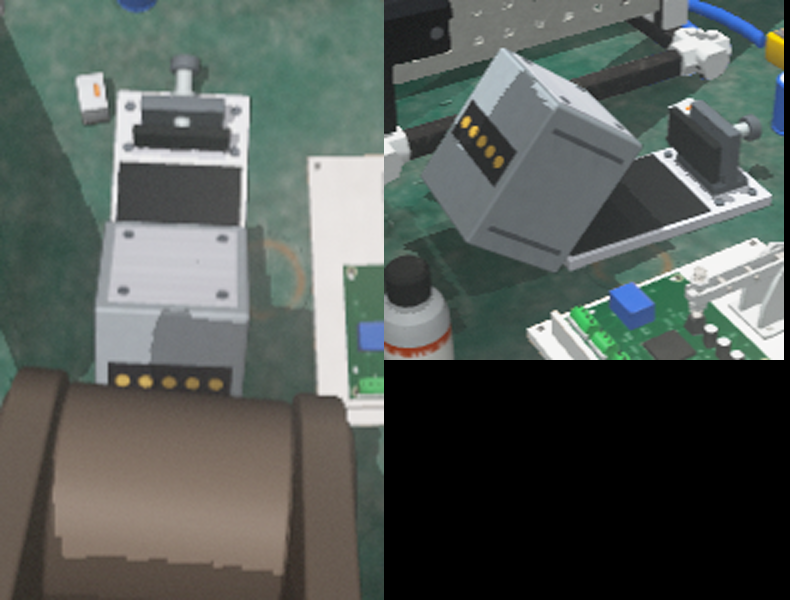

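The block rests stably at about 40°, leaning on the bench edge and the deck corner. I go back in and push it further.

Emit:
jog_arm:
  motion:
    - [[20,0,25],0]
    - [[50,0,25],0]
    - [[70,0,25],0]
    - [[78,0,25],0]
    - [[80,0,25],0]

```text
t: 16.9
eef_pos: [552.9, 6.9, 124.4]
tcp_rot: [3.142, 0.0, -0.06]
ft_force: [0.1, -0.1, 0.1]
opening: 0.503
grip_force: 0.0
```

Emit:
jog_arm:
  motion:
    - [[2,0,0],0]
    - [[4,0,0],0]
    - [[6,0,0],0]
    - [[8,0,0],0]
    - [[10,0,0],0]

```text
t: 17.4
eef_pos: [562.7, 6.3, 124.8]
tcp_rot: [3.141, -0.0, -0.06]
ft_force: [-0.4, 0.8, -0.2]
opening: 0.502
grip_force: 0.2
```

Emit:
jog_arm:
  motion:
    - [[1.5,0,0],0]
    - [[3,0,0],0]
    - [[4.5,0,0],0]
    - [[6,0,0],0]
    - [[7.5,0,0],0]

```text
t: 17.9
eef_pos: [570.3, 5.9, 124.7]
tcp_rot: [3.142, -0.0, -0.06]
ft_force: [-0.1, 0.0, 0.3]
opening: 0.496
grip_force: 0.1
```

Emit:
jog_arm:
  motion:
    - [[1.5,0,0],0]
    - [[3,0,0],0]
    - [[4.5,0,0],0]
    - [[6,0,0],0]
    - [[7.5,0,0],0]

```text
t: 18.4
eef_pos: [577.8, 5.4, 124.7]
tcp_rot: [3.142, 0.0, -0.06]
ft_force: [0.4, -0.2, 0.8]
opening: 0.499
grip_force: 0.0
```

Emit:
jog_arm:
  motion:
    - [[1.5,0,0],0]
    - [[3,0,0],0]
    - [[4.5,0,0],0]
    - [[6,0,0],0]
    - [[7.5,0,0],0]

```text
t: 18.9
eef_pos: [585.3, 5.0, 124.7]
tcp_rot: [3.142, -0.0, -0.06]
ft_force: [0.1, -0.1, 0.0]
opening: 0.501
grip_force: 0.0
```

Emit:
jog_arm:
  motion:
    - [[0,0,-20],0]
    - [[-50,0,-20],0]
    - [[-100,0,-20],0]
    - [[-140,0,-20],0]
    - [[-140,0,-20],0]

```text
t: 19.4
eef_pos: [440.9, 14.0, 144.9]
tcp_rot: [-3.142, 0.003, -0.06]
ft_force: [-0.7, -0.3, -0.2]
opening: 0.498
grip_force: 0.0
```

```bash
python3 - <<'E'
from h import *
p=read_camera("side")
print([(d["box"],d["p"]) for d in cut_out("transformer",p)][:2])
O=np.array([597.7,6,0]);a=-.06
M=np.array([[np.cos(a),-np.sin(a),0],[np.sin(a),np.cos(a),0],[0,0,1]])
for s in(-15,-5,5):
    q=proj(p,[O+M@[s+x,y,z] for x in(0,120) for y in(-48,48) for z in(14,104)]); print(s,q.min(0).round(),q.max(0).round())
q=read_camera("top"); print([(d["box"],d["p"]) for d in cut_out("transformer",q)][:2])
i=cv2.resize(q["img"][100:350,210:370],None,fx=2.4,fy=2.4,interpolation=cv2.INTER_CUBIC)
j=cv2.resize(p["img"][120:300,180:380],None,fx=2,fy=2,interpolation=cv2.INTER_CUBIC)
o=np.zeros((600,790,3),np.uint8); o[:,:384]=i; o[:360,384:784]=j; cv2.imwrite("pics/c6.png",o)
E
```

```text
[([225.5, 158.8, 323.8, 251.8], 0.8)]
-15 [235. 153.] [335. 252.]
-5 [241. 151.] [341. 250.]
5 [247. 150.] [347. 248.]
[([251.2, 177.1, 314.5, 259.5], 0.57)]
```

View pics/c6.png

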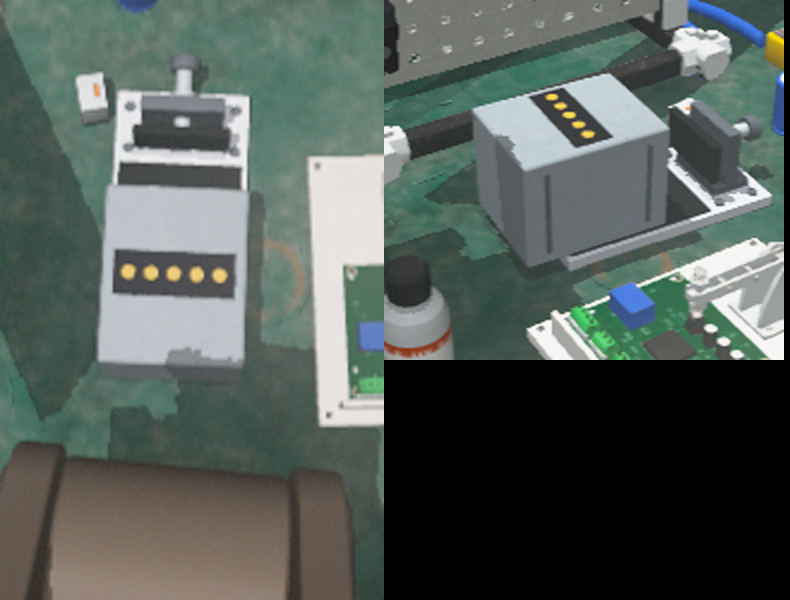

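The block lies wiring face up, overhanging the near edge. Its top corners in the crop are (98,361), (243,366), (247,190) and (108,185).

```bash
python3 - <<'E'
from h import *
p=read_camera("top")
O=np.array([597.7,6]);X=np.array([np.cos(-.06),np.sin(-.06)]);Y=np.array([-X[1],X[0]])
P=[atz(p,210+x/2.4,100+y/2.4,104) for x,y in [(98,361),(243,366),(247,190),(108,185)]]
print(rect(P)); [print(((w[:2]-O)@X).round(1),((w[:2]-O)@Y).round(1)) for w in P]
e=state()['eef_pos'][:2]-O; print(e@X,e@Y)
E
```

```text
(array([624.5,   5.5]), array([565.7,   8.9]), np.float64(-0.0581), np.float64(-0.0542), np.float64(117.7), np.float64(93.2))
-32.4 47.8
-31.8 -45.9
85.8 -45.1
85.4 47.5
-151.24560000907022 -1.7984106054064946
```

Emit:
jog_arm:
  motion:
    - [[20,-2,40],0]
    - [[50,-2,81],0]
    - [[80,-2,81],0]
    - [[95,-2,81],0]
    - [[99,-2,81],0]

```text
t: 20.15
eef_pos: [546.3, 9.2, 62.7]
tcp_rot: [3.142, 0.0, -0.06]
ft_force: [-0.4, 0.8, -0.3]
opening: 0.498
grip_force: 0.0
```

Emit:
jog_arm:
  motion:
    - [[2,0,0],0]
    - [[4,0,0],0]
    - [[6,0,0],0]
    - [[8,0,0],0]
    - [[10,0,0],0]

```text
t: 20.65
eef_pos: [554.1, 8.9, 64.0]
tcp_rot: [3.141, 0.0, -0.06]
ft_force: [-5.3, 1.4, 2.8]
opening: 0.499
grip_force: 2.7
```

Emit:
jog_arm:
  motion:
    - [[2,0,0],0]
    - [[4,0,0],0]
    - [[6,0,0],0]
    - [[8,0,0],0]
    - [[10,0,0],0]

```text
t: 21.15
eef_pos: [564.4, 8.3, 63.7]
tcp_rot: [3.142, 0.0, -0.06]
ft_force: [-6.3, 0.4, 3.4]
opening: 0.502
grip_force: 2.5
```

Emit:
jog_arm:
  motion:
    - [[2,0,0],0]
    - [[4,0,0],0]
    - [[6,0,0],0]
    - [[8,0,0],0]
    - [[10,0,0],0]

```text
t: 21.65
eef_pos: [574.5, 7.7, 63.7]
tcp_rot: [3.142, 0.0, -0.06]
ft_force: [-4.3, 0.2, 3.4]
opening: 0.502
grip_force: 2.5
```

Emit:
jog_arm:
  motion:
    - [[2,0,0],0]
    - [[4,0,0],0]
    - [[6,0,0],0]
    - [[8,0,0],0]
    - [[10,0,0],0]

```text
t: 22.15
eef_pos: [584.5, 7.0, 63.7]
tcp_rot: [3.142, -0.0, -0.06]
ft_force: [-5.3, 0.5, 2.9]
opening: 0.501
grip_force: 2.4
```

Emit:
jog_arm:
  motion:
    - [[1,0,0],0]
    - [[2,0,0],0]
    - [[3,0,0],0]
    - [[4,0,0],0]
    - [[5,0,0],0]

```text
t: 22.65
eef_pos: [589.4, 6.8, 63.7]
tcp_rot: [3.142, -0.0, -0.06]
ft_force: [-4.1, 0.2, 3.1]
opening: 0.498
grip_force: 2.3
```

Emit:
jog_arm:
  motion:
    - [[0.8,0,0],0]
    - [[1.6,0,0],0]
    - [[2.4,0,0],0]

```text
t: 22.95
eef_pos: [591.8, 6.6, 63.7]
tcp_rot: [3.141, -0.0, -0.06]
ft_force: [-4.3, 0.6, 2.0]
opening: 0.501
grip_force: 2.3
```

Emit:
jog_arm:
  motion:
    - [[0.8,0,0],0]
    - [[1.6,0,0],0]
    - [[2.4,0,0],0]

```text
t: 23.25
eef_pos: [594.2, 6.5, 63.7]
tcp_rot: [3.141, -0.0, -0.06]
ft_force: [-4.4, 0.2, 2.6]
opening: 0.502
grip_force: 2.2
```

Emit:
jog_arm:
  motion:
    - [[0.8,0,0],0]
    - [[1.6,0,0],0]

```text
t: 23.45
eef_pos: [595.8, 6.3, 63.7]
tcp_rot: [3.142, 0.0, -0.06]
ft_force: [-4.5, -0.1, 2.4]
opening: 0.504
grip_force: 2.2
```

Emit:
jog_arm:
  motion:
    - [[0.8,0,0],0]
    - [[1.6,0,0],0]

```text
t: 23.65
eef_pos: [597.3, 6.3, 63.7]
tcp_rot: [3.142, 0.0, -0.06]
ft_force: [-4.3, 0.0, 2.6]
opening: 0.499
grip_force: 2.2
```

Emit:
jog_arm:
  motion:
    - [[0.8,0,0],0]
    - [[1.6,0,0],0]

```text
t: 23.85
eef_pos: [599.0, 6.2, 63.7]
tcp_rot: [3.141, -0.0, -0.06]
ft_force: [-4.5, 0.7, 3.2]
opening: 0.5
grip_force: 2.2
```

Emit:
jog_arm:
  motion:
    - [[0.8,0,0],0]
    - [[1.6,0,0],0]

```text
t: 24.05
eef_pos: [600.5, 6.1, 63.7]
tcp_rot: [3.142, 0.0, -0.06]
ft_force: [-4.2, -0.0, 2.2]
opening: 0.502
grip_force: 2.2
```

Emit:
jog_arm:
  motion:
    - [[0.8,0,0],0]
    - [[1.6,0,0],0]

```text
t: 24.25
eef_pos: [601.1, 6.1, 63.7]
tcp_rot: [3.142, 0.003, -0.06]
ft_force: [-12.2, -0.1, 8.2]
opening: 0.5
grip_force: 6.5
```

Emit:
jog_arm:
  motion:
    - [[0.3,0,0],0]
    - [[0.5,0,0],0]
    - [[0.5,0,0],0]

```text
t: 24.55
eef_pos: [601.0, 6.1, 63.7]
tcp_rot: [3.142, 0.003, -0.06]
ft_force: [-12.2, 0.7, 7.6]
opening: 0.497
grip_force: 6.4
```

Emit:
jog_arm:
  motion:
    - [[0,0,0],0]
    - [[0,0,0],0]

```text
t: 24.75
eef_pos: [601.0, 6.1, 63.7]
tcp_rot: [3.142, 0.003, -0.06]
ft_force: [-14.5, -0.6, 7.2]
opening: 0.501
grip_force: 6.3
```

Emit:
jog_arm:
  motion:
    - [[0.3,0,0],0]
    - [[0.6,0,0],0]
    - [[0.6,0,0],0]

```text
t: 25.05
eef_pos: [601.0, 6.1, 63.7]
tcp_rot: [-3.142, 0.005, -0.06]
ft_force: [-16.3, 0.7, 10.2]
opening: 0.501
grip_force: 7.9
```

Emit:
jog_arm:
  motion:
    - [[0.3,0,0],0]
    - [[0.3,0,0],0]
    - [[0.3,0,0],0]

```text
t: 25.35
eef_pos: [601.0, 6.1, 63.7]
tcp_rot: [-3.142, 0.005, -0.06]
ft_force: [-17.5, 0.9, 11.1]
opening: 0.5
grip_force: 8.7
```

Emit:
jog_arm:
  motion:
    - [[-1,0,0],0]
    - [[-2,0,0],0]
    - [[-5,0,0],0]
    - [[-15,0,0],0]
    - [[-40,0,0],0]

```text
t: 25.85
eef_pos: [564.3, 8.1, 63.6]
tcp_rot: [3.141, -0.002, -0.06]
ft_force: [1.4, 0.1, -0.9]
opening: 0.499
grip_force: 0.0
```

Emit:
jog_arm:
  motion:
    - [[-45,0,0],0]
    - [[-75,0,-40],0]
    - [[-75,0,-80],0]
    - [[-75,0,-80],0]
    - [[-75,0,-80],0]

```text
t: 26.35
eef_pos: [489.0, 12.7, 144.4]
tcp_rot: [3.141, -0.003, -0.06]
ft_force: [0.4, -0.6, -0.5]
opening: 0.496
grip_force: 0.0
```

```bash
python3 - <<'E'
from h import *
print(state()['ft_force'],state()['eef_pos'])
q=read_camera("top");p=read_camera("side")
i=cv2.resize(q["img"][100:350,210:370],None,fx=2.4,fy=2.4,interpolation=cv2.INTER_CUBIC)
j=cv2.resize(p["img"][120:300,180:380],None,fx=2,fy=2,interpolation=cv2.INTER_CUBIC)
o=np.zeros((600,790,3),np.uint8); o[:,:384]=i; o[:360,384:784]=j; cv2.imwrite("pics/c7.png",o)
E
```

```text
[ 0.42151171 -0.60966445 -0.54727255] [488.97333429  12.74098541 144.44842533]
```

View pics/c7.png

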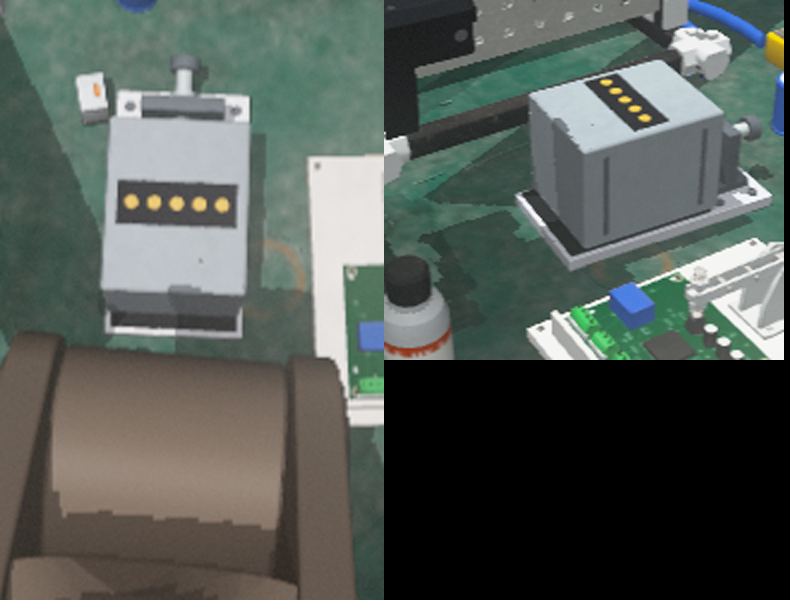

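The block lies flat, wiring face up, square to the deck and against the pad. Its underside is about 14 mm past the edge, and the bottle and relay haven't moved.

```bash
python3 -c "
from cell import *
print(job_done())"
```

```text
the job is handed in; nothing more can be done
None
```

The job is handed in with no verdict returned: the transformer lies wiring face up, square on the deck against the pad, pressed home with about 10 N on the pad (estimated from about 20 N measured at the tool) and released, and the bottle and relay were not touched.

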